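# Put the bottle, jar, dropper and rolling pin each in its own wooden stand

### The job

Tidy the baking corner: stand the squeeze bottle, the red-lidded jar and the small dropper bottle upright in the wooden stands whose hollows match their shape and size, fully down in the hollow, and lay the small rolling pin from the white draining cradle lengthwise and centred between the rails of its wooden rest. Leave the drinking glass and the grey-topped salt shaker where they stand.

Things in the scene. Friction and masses are not known exactly. Their poses are not given: they have to be found in the camera images.
- squeeze_bottle: Upright slim white and green squeeze bottle with a yellow cap, loose, 0.16 kg, 212 mm tall. Oval: 36 mm thick along its x axis up to the 34 mm cap collar (180 to 196 mm height), 60 mm wide along its y axis, less towards the top; nozzle above 19 mm across. Can be gripped across its x axis from 60 to 190 mm height. Origin: centre of its underside, z up.
- coffee_jar: Upright round glass jar with a red lid, loose, 0.26 kg, 60 mm in diameter, 85 mm tall (lid 55 mm in diameter, the top 10 mm). Origin: centre of its underside, z up.
- dropper_bottle: Small upright round brown bottle with a black dropper top, loose, 0.07 kg, 102 mm tall; the body is 33 mm in diameter up to 65 mm height, above it the cap is 24 mm and the rubber bulb 13 mm in diameter. Origin: centre of its underside, z up.
- rolling_pin: Small light-wood rolling pin, loose, 0.16 kg: 38 mm in diameter over the middle 120 mm, thinner dark handles, 180 mm long in all. It starts on two thin steel rails of a fixed white draining cradle (base 110 x 62 mm, rail tops at 11 mm), axis 28 mm above the worktop; rolls off if nudged. Origin: its middle, on the axis; x along the pin (it may be turned about x).
- oblong_stand: Fixed brown-wood block 80 x 104 mm, 14 mm high, with one oblong (rectangular) hollow 53 mm (along its x) by 77 mm (along its y), 9 mm deep, cork-lined floor 5 mm above the worktop: for the squeeze bottle, wide direction along the stand's y either way round. Origin: centre of the block's underside, z up.
- wide_stand: Fixed brown-wood block 104 x 104 mm, 14 mm high, with one round hollow 76 mm in diameter and 9 mm deep in its middle, cork-lined floor 5 mm above the worktop: for the jar. Origin: centre of the block's underside, z up.
- narrow_stand: Fixed brown-wood block 80 x 80 mm, 14 mm high, with one round hollow 49 mm in diameter and 9 mm deep in its middle, cork-lined floor 5 mm above the worktop: for the dropper bottle. Origin: centre of the block's underside, z up.
- pin_rest: Fixed brown-wood rest for the rolling pin: base 120 x 76 mm, 8 mm thick, with two round wooden rails 12 mm thick along its x axis, 30 mm apart between their centres, tops 16 mm above the worktop. The pin lies between the rails with its axis 30 mm above the worktop, either way round. Origin: centre of the underside, x along the rails, z up.
- drinking_glass: Clear drinking glass, loose bystander, 80 mm in diameter, 91 mm tall. Origin: centre of its underside. Leave it alone.
- mill_2: Small salt shaker with a grey top, loose bystander, 44 mm in diameter, 90 mm tall. Origin: centre of its underside. Leave it alone.
There are look-alikes about, which are no part of the job. Leave any pink or purple look-alike of the dropper_bottle alone.

How it is judged (in metres and radians):
At the end, for the whole second after the job is handed in: Bottle, jar, dropper upright (0.1 rad) on the hollow floors of oblong, wide, narrow stand (within 14, 12, 12 mm of centre), bottle along the hollow (0.4 rad); pin down between the rest's rails (0.1 rad), centred lengthwise within 15 mm; all released, at rest; glass and shaker unmoved (20 mm) (horizontal distance between squeeze_bottle and oblong_stand below 0.014 m and z of squeeze_bottle in the frame of oblong_stand below 0.009 m and angle between each of squeeze_bottle, coffee_jar, dropper_bottle's own z axis and vertical below 0.1 rad and angle between the y axis of squeeze_bottle and the y axis of oblong_stand, either way round below 0.4 rad and horizontal distance between coffee_jar and wide_stand below 0.012 m and z of coffee_jar in the frame of wide_stand below 0.009 m and horizontal distance between dropper_bottle and narrow_stand below 0.012 m and z of dropper_bottle in the frame of narrow_stand below 0.009 m and x of rolling_pin in the frame of pin_rest between -0.015 and 0.015 m and y of rolling_pin in the frame of pin_rest between -0.006 and 0.006 m and z of rolling_pin in the frame of pin_rest below 0.034 m and angle between the x axis of rolling_pin and the x axis of pin_rest, either way round below 0.1 rad and linear speed of each of squeeze_bottle, coffee_jar, dropper_bottle, rolling_pin below 0.02 m/s); the robot touches nothing.
It fails at once if the drinking glass was moved by more than 20 mm (distance of drinking_glass from where it was at the start of the episode above 0.02 m).
It fails at once if the salt shaker was moved by more than 20 mm (distance of mill_2 from where it was at the start of the episode above 0.02 m).
It also fails if it takes over 109 s, if anything falls off the work surface, if the arm or the gripper's body presses on something with over 40 N, if the wrist force passes 120 N, or if a joint passes its speed limit or range.

### The arm

A 6-joint arm with a two-finger parallel gripper is mounted at the origin on a cart in front of the work surface, level with it; the furniture and walls round the work are solid. World frame = base frame: x ahead of the robot, y to its left, z up, the work surface at z = 0. Lengths are in mm, angles in degrees, forces in N, time in s.
With the tool pointing down it reaches from about 300 to 850 mm from the base axis. Payload 4.2 kg.
Tool frame: the origin (TCP) lies midway between the tips of the shut fingers; the grasp point (between the pads) lies 19 mm behind it; z points along the fingers, y is the line along which they close (so a half turn about z gives the same grasp; the last joint's range is limited). The gripper opens to 91 mm and grips with 3 to 60 N. Pads are 32 mm wide; open, the fingers measure 118 mm over their backs; the gripper's body (76 mm by 178 mm) begins 60 mm behind the grasp point.
Start: joints at [-69.729, 18.312, 89.639, -0, 72.044, -1.146], TCP at [209.969, -535.31, 213.976] pointing down, gripper open.
Joint ranges: [-177.97, 177.97], [-48.28, 115.42], [12.27, 149.76], [-77.06, 257.06], [2.81, 150.46], [-146.56, 146.56]. Speed limits (degrees/s): [147.25, 147.25, 180, 180, 180, 180].

### API

Orientations are given as [roll, pitch, yaw] about the fixed x, y, z axes, in that order (R = Rz(yaw) Ry(pitch) Rx(roll)).
In Python, from workcell import env gives the robot as it stands.
- The arm moves only by the shell command python3 -m jog 'ROWS' [FORCE]. ROWS is a JSON object of lists of equal length, an entry for each row: "jaw": the finger opening in mm, from 0 to 91.2; "slide": the shift along the tool's x, y, z in units of 30 mm (1.0 is 30 mm), a list of three; "spin": the turn about the tool's z in units of 8 degrees (1.0 is 8 degrees). In form: {"jaw": [jaw, ...], "slide": [[dx, dy, dz], ...], "spin": [spin, ...]}. A call has 1 to 10 rows; each row shifts and turns the commanded pose from where the row before left it, along the tool's axes as they then stand; what a row does not reach is not made up. A row lasts 1/10 s, in which the tool goes at most 50 mm and 8.59 degrees, less where a joint would pass 70% of its speed; a pose out of reach is approached as far as the arm can. A call is refused whole if a number of a shift passes 1 or a number of a turn 1, either way. A call with a gripper value outside its range is refused whole. The fingers move at their own pace and stop on an object; FORCE is the grip in N (left out, the last holds). Time passes only in rows, so rows that do not move let the fingers close. It gives the time, the measured TCP pose, the force, the opening and the grip force at its end, in the units of the state.
- env.state(): the state, without advancing time (a new reading comes with each control period).
- env.grab_frame(name): name is "scene" or "top" or "wrist"; returns the picture (480x640x3 uint8, red, green, blue); there is no depth.
- env.camera_model(name): a dict with "fx", "fy", "cx", "cy" (pixels), "D" ([k1, k2, p1, p2, k3] as OpenCV has them; the pictures are not rectified), "camera_from_world" (4x4, takes a point from world to camera coordinates). Camera axes: x right, y up, looking along -z (the intrinsics and any distortion apply to the point x, -y, -z); pixel columns grow to the right and rows downward; lengths in mm; the calibration is good to about 2 mm. A picture is of the moment at which its call begins: read the wrist's pose just before it. camera_model takes no time and is no camera call; for the wrist camera it gives the pose at the moment of the call.
- env.job_done(): hands the job in; it is judged then, once.
The state is a dict: "time_s": time; "qpos": joint angles; "qvel": joint speeds; "effort": joint torques, N m; "ee_pos": TCP position; "ee_rot": TCP orientation; "force": force on the tool from outside, world axes, zero at the start; "torque": the same for the moment, N m; "gripper_width": finger opening in mm; "gripper_force": force on a finger pad.
Only numpy, scipy, OpenCV 4.12 (cv2) and the standard library are available. Lean on these libraries where they do the work, as an engineer would, in place of code of your own. Each camera call takes 0.05 s, during which the arm holds its last target. There are 200 camera calls.

## Working session

There is one attempt and no reset: what is moved stays moved. The work goes in short steps, Python scripts to look and compute and a shell command to move; the robot and the scene stay as the last step left them, time stands still between calls to the robot, and variables do not carry over. Pictures are saved under pics/ and viewed, at most 14 in all, crops included, and the job is handed in when it is done.

```bash
ls; mkdir -p pics
python3 - <<'E'
from workcell import env
import cv2
s=env.state(); print(s['time_s'],s['ee_pos'],s['ee_rot'],s['gripper_width'])
for n in ("scene","top"):
    cv2.imwrite(f"pics/{n}0.png",env.grab_frame(n)[:,:,::-1])
    m=env.camera_model(n); print(n,m)
E
```

```text
pics
0.0 [ 209.77776977 -534.82707434  213.12592729] [-1.79898374e+02 -1.24649349e-04  2.14172343e+01] 91.70623478379588
scene {'fx': 459.4178499729234, 'fy': 459.4178499729234, 'cx': 316.02953328946757, 'cy': 246.2614964759856, 'D': array([-0.04749436,  0.        ,  0.        ,  0.        ,  0.        ]), 'camera_from_world': array([[-8.18485170e-01, -5.74525019e-01, -1.74052747e-03,
         4.05941394e+02],
       [ 4.06393133e-01, -5.81095680e-01,  7.05104554e-01,
        -2.36926225e+02],
       [-4.06111620e-01,  5.76410283e-01,  7.09101219e-01,
        -8.98388696e+02],
       [ 0.00000000e+00,  0.00000000e+00,  0.00000000e+00,
         1.00000000e+00]])}
top {'fx': 487.00993354213716, 'fy': 487.00993354213716, 'cx': 321.39840532848586, 'cy': 247.5958052547852, 'D': array([-0.02259938,  0.        ,  0.        ,  0.        ,  0.        ]), 'camera_from_world': array([[-9.98621854e-03, -9.99944094e-01,  3.47612632e-03,
         2.20053683e+01],
       [ 9.99244550e-01, -9.84854236e-03,  3.75943430e-02,
        -5.07479592e+02],
       [-3.75580065e-02,  3.84892561e-03,  9.99287037e-01,
        -1.10244308e+03],
       [ 0.00000000e+00,  0.00000000e+00,  0.00000000e+00,
         1.00000000e+00]])}
```

View pics/top0.png

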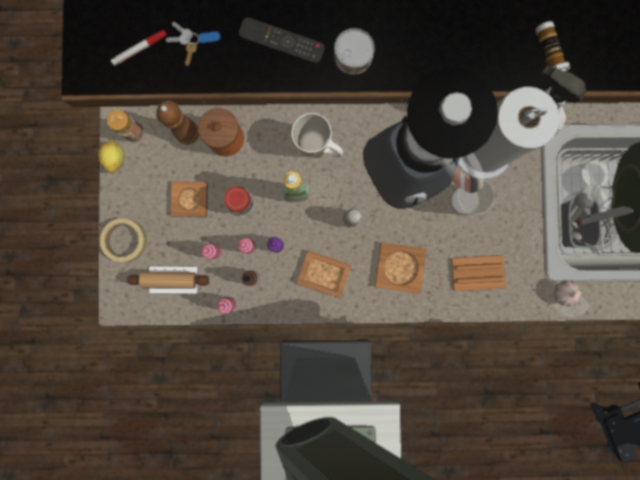

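View pics/scene0.png

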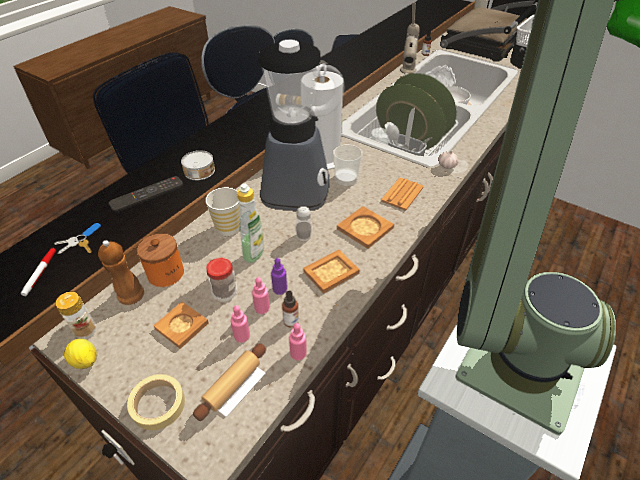

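The top view shows the work: bottle (294,186), jar (237,199), dropper (250,278), pin (168,281), narrow stand (189,199), oblong stand (324,273), wide stand (401,268), rest (478,273). The shaker is at (353,216) and the glass at about (466,198). Pink bottles stand at (210,251), (246,245) and (227,305), and a purple one at (276,244).

The dropper candidates are those four plus the one at (250,278). Only that one is brown with a black top. I'll confirm it in a crop.

```bash
cat > h.py <<'E'
import numpy as np, cv2
from workcell import env
def ray(m,uv):
    K=np.array([[m['fx'],0,m['cx']],[0,m['fy'],m['cy']],[0,0,1]])
    p=cv2.undistortPoints(np.array(uv,float).reshape(-1,1,2),K,m['D']).reshape(-1,2)
    T=np.array(m['camera_from_world']);R,t=T[:3,:3],T[:3,3]
    return -R.T@t, np.c_[p[:,0],-p[:,1],-np.ones(len(p))]@R
def world(m,uv,z):
    c,d=ray(m,uv); return (c+d*((z-c[2])/d[:,2])[:,None])[:,:2]
def pix(m,P):
    T=np.array(m['camera_from_world']);P=np.array(P,float).reshape(-1,3)@T[:3,:3].T+T[:3,3]
    K=np.array([[m['fx'],0,m['cx']],[0,m['fy'],m['cy']],[0,0,1]])
    return cv2.projectPoints(P*[1,-1,-1],np.zeros(3),np.zeros(3),K,m['D'])[0].reshape(-1,2)
def go(x,y,z,yaw):
    s=env.state();p=np.array(s['ee_pos']);a=np.radians(s['ee_rot'][2])
    d=np.array([x,y,z])-p
    sp=-(yaw-s['ee_rot'][2]+180)%360-180
    print('t',s['time_s'],'pos',p.round(1),'rot',np.round(s['ee_rot'],1),'spin units',round(sp/8,2))
    for n,b in (('now',a),('after spin',np.radians(yaw))):
        print(n,'slide units',(np.array([d[0]*np.cos(b)+d[1]*np.sin(b),d[0]*np.sin(b)-d[1]*np.cos(b),-d[2]])/30).round(2))
E
python3 - <<'E'
from h import *
im=cv2.imread('pics/top0.png');m=env.camera_model('top')
hsv=cv2.cvtColor(im,cv2.COLOR_BGR2HSV)
big=cv2.resize(im[160:320,120:520],None,fx=2,fy=2,interpolation=cv2.INTER_CUBIC)
for n,(u,v),z in (('narrow',(189,199),14),('oblong',(324,273),14),('wide',(401,268),14),('rest',(478,273),8)):
    k=((hsv[...,0]>4)&(hsv[...,0]<22)&(hsv[...,1]>95)).astype(np.uint8)
    w=np.zeros_like(k);w[v-32:v+32,u-34:u+34]=1
    cs=cv2.findContours(k*w,0,1)[0];c=max(cs,key=cv2.contourArea)
    r=cv2.minAreaRect(world(m,c.reshape(-1,2),z).astype(np.float32)); print(n,np.round(r[0],1),np.round(r[1],1),round(r[2],1))
for n,(u,v),z,sel in (('jar',(237,199),85,'red'),('bottle',(294,180),196,'yel'),('drop',(250,278),90,'blk'),('pin',(168,281),34,'pin')):
    h,s,vv=cv2.split(hsv)
    k={'red':((h<6)|(h>174))&(s>130),'yel':(h>18)&(h<35)&(s>90),'blk':vv<60,'pin':(s>70)&(h<25)}[sel].astype(np.uint8)
    W=45 if n=='pin' else 14
    w=np.zeros_like(k);w[v-14:v+14,u-W:u+W]=1
    c=max(cv2.findContours(k*w,0,1)[0],key=cv2.contourArea)
    r=cv2.minAreaRect(c);print(n,np.round(r[0],1),np.round(r[1],1),round(r[2],1),'->',world(m,[r[0]],z).round(1),np.array(cv2.boundingRect(c)))
A=cv2.resize(im[165:240,170:370],None,fx=4,fy=4,interpolation=cv2.INTER_CUBIC)
B=cv2.resize(im[235:310,120:320],None,fx=4,fy=4,interpolation=cv2.INTER_CUBIC)
cv2.imwrite('pics/c1.png',np.vstack([A,B]))
E
```

```text
narrow [622.8 319.4] [82.7 81.2] 88.3
oblong [448.1  12.7] [104.2  79.6] 70.9
wide [ 460.4 -161.9] [105.3 103.6] 81.6
rest [ 446.7 -341.5] [ 75.3 120. ] 2.6
jar [236.3 198.8] [24.  23.3] 45.0 -> [[611.1 198.2]] [224 187  26  24]
bottle [292. 180.] [18. 16.] 90.0 -> [[630.4  72.6]] [284 171  17  19]
drop [246.5 278. ] [6. 7.] 90.0 -> [[441.9 176.2]] [243 275   8   7]
pin [167.5 279. ] [16. 81.] 90.0 -> [[440. 361.]] [127 271  82  17]
```

View pics/c1.png

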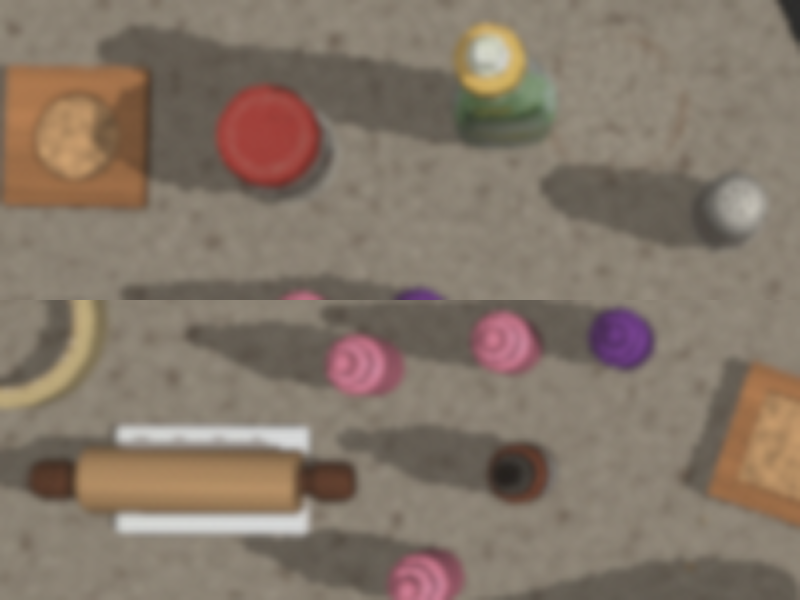

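The crop confirms the dropper at top (247.5,278): brown, black top. The other four are pink or purple. The bottle's wide side runs along world y, the pin lies along y, and every stand size matches the description. Moving now: lift and spin to yaw 90.

```bash
python3 -m jog '{"jaw":[70,70,70,70,70,70,70,70,70,70],"slide":[[0,0,-1],[0,0,-0.2],[0,0,0],[0,0,0],[0,0,0],[0,0,0],[0,0,0],[0,0,0],[0,0,0],[0,0,0]],"spin":[-1,-1,-1,-1,-1,-1,-1,-1,-0.57,0]}' 25; python3 -c "
from h import *
go(440,72,250,90)"
```

```text
time_s: 1.1
ee_pos: [209.9, -535.1, 249.5]
ee_rot: [-180.0, -0.0, 90.0]
force: [-0.3, -0.2, -0.1]
gripper_width: 69.9
gripper_force: 0.0
t 1.1 pos [ 209.9 -535.1  249.5] rot [-180.   -0.   90.] spin units -0.0
now slide units [ 2.024e+01  7.660e+00 -2.000e-02]
after spin slide units [ 2.024e+01  7.670e+00 -2.000e-02]
```

```bash
python3 -m jog '{"jaw":[70,70,70,70,70,70,70,70,70,70],"slide":[[1,0.38,0],[1,0.38,0],[1,0.38,0],[1,0.38,0],[1,0.38,0],[1,0.38,0],[1,0.38,0],[1,0.38,0],[1,0.38,0],[1,0.38,0]],"spin":[0,0,0,0,0,0,0,0,0,0]}' >/dev/null; python3 -m jog '{"jaw":[70,70,70,70,70,70,70,70,70,70],"slide":[[1,0.38,0],[1,0.38,0],[1,0.38,0],[1,0.38,0],[1,0.38,0],[1,0.38,0],[1,0.38,0],[1,0.38,0],[1,0.38,0],[1,0.38,0]],"spin":[0,0,0,0,0,0,0,0,0,0]}'
python3 - <<'E'
from h import *
m=env.camera_model('wrist'); cv2.imwrite('pics/w1.png',env.grab_frame('wrist')[:,:,::-1])
for n,P in (('bottle base',(630,72,0)),('collar',(630,72,196)),('oblong',(448,12.7,14)),('jar lid',(611,198,85)),('drop top',(442,176,102))): print(n,pix(m,[P]).round())
np.save('w1.npy',m['camera_from_world']); print(m)
E
```

```text
time_s: 3.1
ee_pos: [438.4, 65.9, 249.8]
ee_rot: [-180.0, 0.0, 89.9]
force: [-0.8, -0.2, 0.6]
gripper_width: 70.3
gripper_force: 0.0
bottle base [[472. 210.]]
collar [[586. 253.]]
oblong [[331. 257.]]
jar lid [[504.  94.]]
drop top [[327. 114.]]
{'fx': 331.49272475858317, 'fy': 331.49272475858317, 'cx': 322.89337110653094, 'cy': 245.247987281032, 'D': array([-0.04254519,  0.        ,  0.        ,  0.        ,  0.        ]), 'camera_from_world': array([[ 9.99998327e-01, -1.72525364e-03, -6.08320574e-04,
        -4.37476867e+02],
       [ 1.50267427e-03,  9.64324815e-01, -2.64717573e-01,
        -2.43919000e+01],
       [ 1.04332358e-03,  2.64716216e-01,  9.64325794e-01,
        -4.44552361e+02],
       [ 0.00000000e+00,  0.00000000e+00,  0.00000000e+00,
         1.00000000e+00]])}
```

View pics/w1.png

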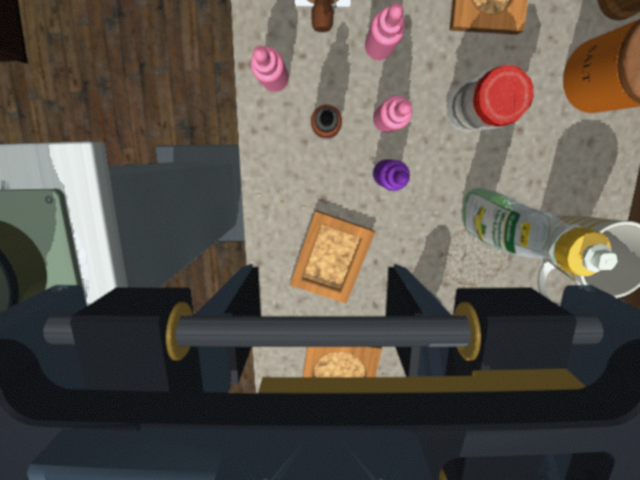

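The wrist view agrees with the top estimates: jar lid (503,95) against a predicted (504,94), oblong stand centre (333,256) against (331,257). The dropper bulb is at (327,119) against a predicted row of 114. The bottle base is at (472,212) and its cap at (583,252), which fits x=630, y=72. Now going over the bottle and down.

```bash
python3 -m jog '{"jaw":[80,80,80,80,80,80,80,80,80,80],"slide":[[0.2,1,0],[0,1,0],[0,1,0],[0,1,0],[0,1,0],[0,1,0],[0,0.39,0],[0,0,0],[0,0,0.6],[0,0,0.6]],"spin":[0,0,0,0,0,0,0,0,0,0]}'
python3 - <<'E'
from h import *
m=env.camera_model('wrist'); cv2.imwrite('pics/w2.png',env.grab_frame('wrist')[:,:,::-1])
for n,P in (('nozzle',(630,72,212)),('collar',(630,72,196)),('wide stand',(460.4,-161.9,14)),('jar lid',(611,198,85)),('narrow',(622.8,319.4,14))): print(n,pix(m,[P]).round())
go(630,72,151,90)
E
```

```text
time_s: 4.15
ee_pos: [628.7, 70.5, 214.3]
ee_rot: [180.0, -0.0, 89.9]
force: [0.3, 0.3, 0.5]
gripper_width: 80.3
gripper_force: 0.0
nozzle [[326. 288.]]
collar [[326. 278.]]
wide stand [[199. 392.]]
jar lid [[303.  90.]]
narrow [[317. -28.]]
t 4.2 pos [626.7  70.3 210.5] rot [-179.6    0.    89.9] spin units -0.01
now slide units [0.06 0.11 1.98]
after spin slide units [0.06 0.11 1.98]
```

View pics/w2.png

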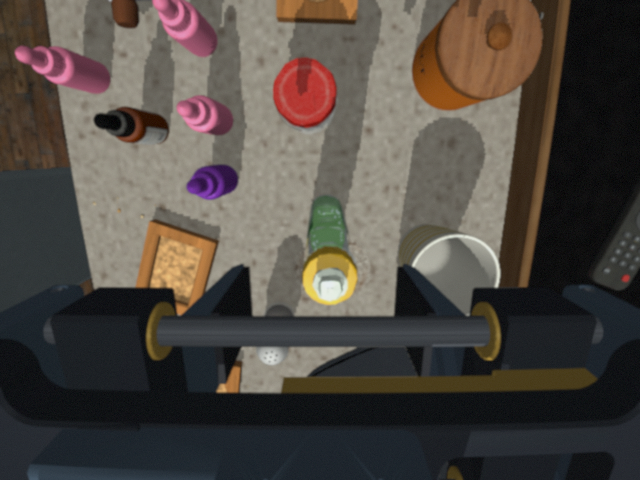

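The cap is centred between the fingers: nozzle at (330,286) against a predicted (326,288). Descending and gripping.

```bash
python3 -m jog '{"jaw":[80,80,80,20,20,20,20,20,20],"slide":[[0.06,0.08,0.7],[0,0,0.7],[0,0,0.65],[0,0,0],[0,0,0],[0,0,0],[0,0,0],[0,0,-0.5],[0,0,-0.5]],"spin":[0,0,0,0,0,0,0,0,0]}' 30;  python3 -c "
from h import *
go(448.1,12.7,191,70.9)"
```

```text
time_s: 5.1
ee_pos: [632.3, 72.3, 183.3]
ee_rot: [180.0, 0.0, 90.0]
force: [1.1, -0.2, 0.5]
gripper_width: 34.9
gripper_force: 0.0
t 5.1 pos [632.3  72.3 183.3] rot [180.   0.  90.] spin units 2.38
now slide units [-1.99 -6.14 -0.26]
after spin slide units [-3.89 -5.15 -0.26]
```

```bash
python3 -m jog '{"jaw":[20,20],"slide":[[0,0,0],[0,0,0]],"spin":[0,0]}' 30; python3 -c "
from h import *
go(448.1,12.7,191,70.9)
cv2.imwrite('pics/w3.png',env.grab_frame('wrist')[:,:,::-1])"
```

```text
time_s: 5.3
ee_pos: [634.2, 72.6, 185.6]
ee_rot: [179.6, -0.0, 90.0]
force: [-0.6, -0.1, 11.7]
gripper_width: 32.6
gripper_force: 30.0
t 5.3 pos [634.2  72.6 185.6] rot [179.6  -0.   90. ] spin units 2.38
now slide units [-2.   -6.2  -0.18]
after spin slide units [-3.92 -5.21 -0.18]
```

View pics/w3.png

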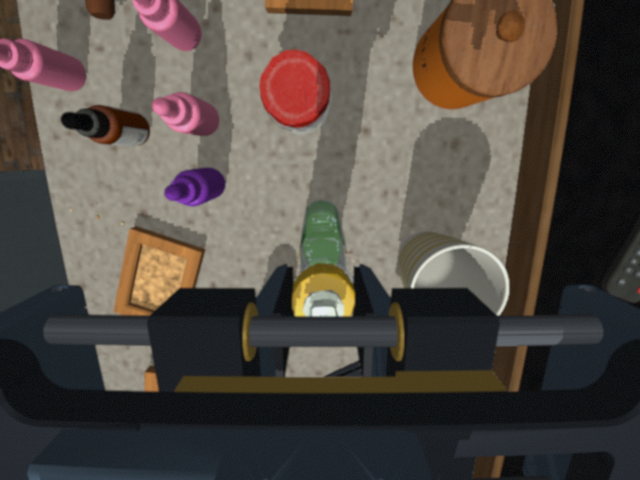

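The fingers closed late, during the lift, so they hold the collar too high with the bottle still standing. I'll open, lower and regrip.

```bash
python3 -m jog '{"jaw":[56,56,56,56,56,20,20,20,20,20],"slide":[[0,0,0],[0,0,0],[0,0,0.1],[0,0,0.55],[0,0,0.5],[0,0,0],[0,0,0],[0,0,0],[0,0,0],[0,0,0]],"spin":[0,0,0,0,0,0,0,0,0,0]}' 30
```

```text
time_s: 6.35
ee_pos: [632.7, 72.4, 148.6]
ee_rot: [179.9, -0.0, 90.0]
force: [1.2, 1.0, 0.2]
gripper_width: 33.9
gripper_force: 30.0
```

```bash
python3 -m jog '{"jaw":[20,20,20,20],"slide":[[0,0,-0.3],[0,0,-0.6],[0,0,-0.6],[0,0,0]],"spin":[0,0,0,0]}' 30;  python3 -c "
from h import *
go(448.1,12.7,191,70.9)"
```

```text
time_s: 6.75
ee_pos: [634.0, 72.5, 196.3]
ee_rot: [179.6, -0.0, 90.0]
force: [0.4, 0.1, -1.0]
gripper_width: 34.0
gripper_force: 30.0
t 6.75 pos [634.   72.5 196.3] rot [179.6  -0.   90. ] spin units 2.38
now slide units [-2.   -6.2   0.18]
after spin slide units [-3.91 -5.2   0.18]
```

```bash
python3 -m jog '{"jaw":[20,20,20,20,20,20,20,20,20,20],"slide":[[-0.3,-0.6,0],[-0.35,-1,0],[-0.35,-1,0],[-0.3,-1,0],[-0.3,-1,0],[-0.2,-1,0],[-0.2,-0.6,0],[0,0,0],[0,0,0],[0,0,0]],"spin":[0,0,0,0,0,0,0,1,1,0.4]}' 30;  python3 -m jog '{"jaw":[20,20],"slide":[[0,0,0],[0,0,0]],"spin":[0,0]}' ; python3 -c "
from h import *
go(448.1,12.7,156,70.9)
m=env.camera_model('wrist'); cv2.imwrite('pics/w4.png',env.grab_frame('wrist')[:,:,::-1])
a=np.radians(70.9);c=np.array([448.1,12.7]);
print(pix(m,[[*(c+np.array([np.sin(a)*sx-0,-np.cos(a)*sx])+sy*np.array([np.cos(a),np.sin(a)])),14] for sx,sy in ((40,52),(-40,52),(-40,-52),(40,-52))]).round())"
```

```text
time_s: 7.75
ee_pos: [445.7, 12.3, 192.6]
ee_rot: [-180.0, 0.0, 70.6]
force: [-0.2, -0.4, -1.3]
gripper_width: 34.0
gripper_force: 30.0
time_s: 7.95
ee_pos: [446.0, 12.4, 192.7]
ee_rot: [-180.0, 0.0, 70.8]
force: [-0.1, 0.8, -1.6]
gripper_width: 34.5
gripper_force: 30.0
t 7.95 pos [446.   12.4 192.7] rot [-180.     0.    70.8] spin units -0.01
now slide units [0.03 0.06 1.22]
after spin slide units [0.03 0.06 1.22]
[[364. 176.]
 [287. 176.]
 [290. 270.]
 [361. 270.]]
```

View pics/w4.png

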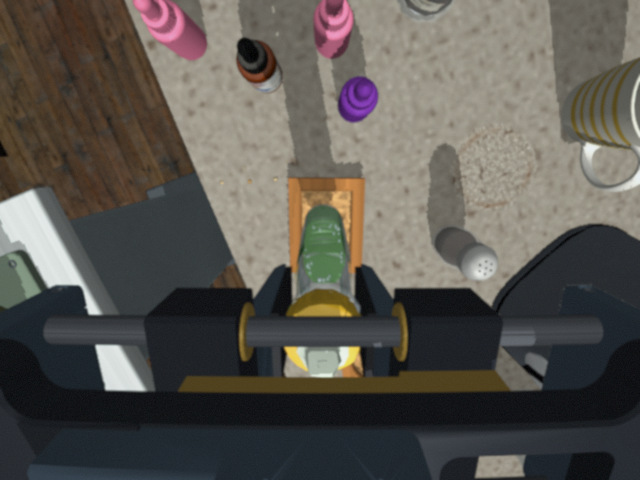

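The stand's far corners at (288,178) and (363,178) match the prediction of (287,176) and (364,176), and the bottle hangs over the middle. Lowering.

```bash
python3 -m jog '{"jaw":[20,20,20,20,20,20],"slide":[[0.03,0.06,0.4],[0,0,0.4],[0,0,0.3],[0,0,0.1],[0,0,0.07],[0,0,0]],"spin":[0,0,0,0,0,0]}'
```

```text
time_s: 8.6
ee_pos: [448.4, 12.7, 154.7]
ee_rot: [-180.0, 0.0, 70.8]
force: [0.2, 0.4, -2.3]
gripper_width: 34.3
gripper_force: 30.0
```

```bash
python3 -m jog '{"jaw":[20,20,20],"slide":[[0,0,0.05],[0,0,0.05],[0,0,0]],"spin":[0,0,0]}'
```

```text
time_s: 8.9
ee_pos: [449.1, 12.7, 153.4]
ee_rot: [179.9, -0.0, 70.8]
force: [-1.8, 0.2, 6.3]
gripper_width: 34.1
gripper_force: 30.0
```

Contact at floor height. Releasing gently and rising.

```bash
python3 -m jog '{"jaw":[42,50,60,70,80,80,80,80,80,80],"slide":[[0,0,0],[0,0,0],[0,0,0],[0,0,0],[0,0,-0.5],[0,0,-1],[0,0,-1],[0,0,-1],[0,0,0],[0,0,0]],"spin":[0,0,0,0,0,0,0,0,-1,-1]}' ; python3 -c "
from h import *
m=env.camera_model('scene'); im=env.grab_frame('scene')[:,:,::-1]; cv2.imwrite('pics/s1.png',im[130:330,180:460].repeat(2,0).repeat(2,1))
m=env.camera_model('top'); print(pix(m,[[448,12.7,20]]))
go(611,198.2,180,90)"
```

```text
time_s: 9.9
ee_pos: [448.8, 12.7, 257.9]
ee_rot: [179.9, -0.0, 87.1]
force: [0.1, 0.4, 0.4]
gripper_width: 79.9
gripper_force: 0.0
[[323.56996717 273.8184292 ]]
t 9.95 pos [448.4  12.6 257.2] rot [180.    0.   87.3] spin units -0.34
now slide units [6.43 5.13 2.57]
after spin slide units [6.19 5.42 2.57]
```

View pics/s1.png

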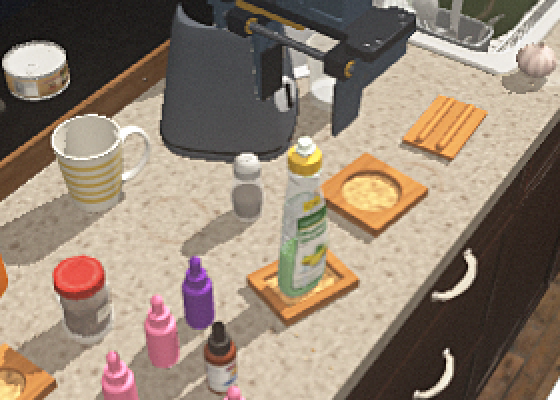

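The bottle stands upright in the oblong hollow at (302,270) in the crop. Next is the jar. I'll use yaw 0, because the fingers along y stay clear of the canister.

```bash
python3 -m jog '{"jaw":[91,91,91,91,91,91,91],"slide":[[0.9,0.7,0],[1,0.8,0],[1,0.8,0],[1,0.8,0],[1,0.8,0],[1,0.8,0],[0.5,0.4,0]],"spin":[0,0,0,0,0,0,0]}' > /dev/null; python3 -m jog '{"jaw":[91,91,91,91,91,91,91,91,91,91],"slide":[[0,0,0.4],[0,0,0.4],[0,0,0.4],[0,0,0.4],[0,0,0.4],[0,0,0.4],[0,0,0.4],[0,0,0.4],[0,0,0.4],[0,0,0]],"spin":[1,1,1,1,1,1,1,1,1,1]}'; python3 -m jog '{"jaw":[91,91],"slide":[[0,0,0],[0,0,0]],"spin":[0.9,0]}'; python3 -c "
from h import *
go(611,198.2,130,0)
m=env.camera_model('wrist'); im=env.grab_frame('wrist')[:,:,::-1];cv2.imwrite('pics/w5.png',im)
hsv=cv2.cvtColor(im,cv2.COLOR_BGR2HSV);h,s,v=cv2.split(hsv);k=(((h<5)|(h>174))&(s>150)).astype(np.uint8)
c=max(cv2.findContours(k,0,1)[0],key=cv2.contourArea)
(a,b),r=cv2.minEnclosingCircle(c);print(a,b,r,world(m,[[a,b]],85),'expect',pix(m,[[611,198.2,85]]))"
```

```text
time_s: 11.65
ee_pos: [610.5, 195.3, 146.2]
ee_rot: [179.9, 0.3, 6.3]
force: [-0.0, 0.1, -0.1]
gripper_width: 91.1
gripper_force: 0.0
time_s: 11.85
ee_pos: [611.7, 195.7, 148.2]
ee_rot: [180.0, 0.1, -0.5]
force: [0.0, 0.0, 1.3]
gripper_width: 91.1
gripper_force: 0.0
t 11.85 pos [611.7 195.7 148.2] rot [ 1.8e+02  1.0e-01 -5.0e-01] spin units -0.06
now slide units [-0.02 -0.08  0.61]
after spin slide units [-0.02 -0.08  0.61]
321.5116882324219 253.7713623046875 36.006526947021484 [[614.44513611 196.50014274]] expect [[319.27302542 258.22057441]]
```

View pics/w5.png

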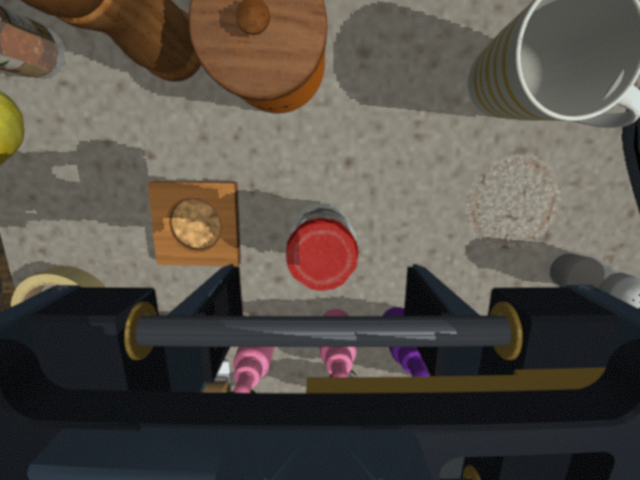

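The jar's lid is at (321,254), which puts it near (612.5,197), between the fingers. Descending and gripping, without lifting yet.

```bash
python3 -m jog '{"jaw":[91,91,91,91,91,50,50,50,50,50],"slide":[[0.03,-0.05,0.8],[0,0,0.9],[0,0,0.9],[0,0,0.8],[0,0,0.37],[0,0,0],[0,0,0],[0,0,0],[0,0,0],[0,0,0]],"spin":[0,0,0,0,0,0,0,0,0,0]}' 25
```

```text
time_s: 12.9
ee_pos: [613.3, 197.2, 36.8]
ee_rot: [180.0, -0.1, -0.4]
force: [-0.4, 0.4, 5.1]
gripper_width: 54.3
gripper_force: 25.3
```

```bash
python3 -m jog '{"jaw":[50,50,50,50],"slide":[[0,0,0],[0,0,-0.3],[0,0,-0.6],[0,0,-0.6]],"spin":[0,0,0,0]}'; python3 -m jog '{"jaw":[50],"slide":[[0,0,0]],"spin":[0]}'; python3 -c "
from h import *
go(460.4,-161.9,200,0)"
```

```text
time_s: 13.3
ee_pos: [611.8, 197.1, 80.5]
ee_rot: [180.0, 0.1, -0.4]
force: [1.0, 0.1, -3.4]
gripper_width: 53.9
gripper_force: 25.0
time_s: 13.4
ee_pos: [614.2, 197.8, 83.1]
ee_rot: [-179.9, -0.3, -0.4]
force: [1.2, -0.0, -4.2]
gripper_width: 54.2
gripper_force: 25.0
t 13.4 pos [614.2 197.8  83.1] rot [-179.9   -0.3   -0.4] spin units -0.05
now slide units [-5.04 12.03 -3.9 ]
after spin slide units [-5.13 11.99 -3.9 ]
```

```bash
python3 -m jog '{"jaw":[50,50,50,50,50,50,50,50,50,50],"slide":[[-0.3,0.6,-0.9],[-0.45,1,-0.9],[-0.45,1,-0.75],[-0.4,1,0],[-0.4,1,0],[-0.4,1,0],[-0.4,1,0],[-0.1,1,0],[-0.1,1,0],[-0.1,1,0]],"spin":[0,0,0,0,0,0,0,0,0,0]}'; python3 -m jog '{"jaw":[50,50,50,50,50,50,50,50],"slide":[[-0.1,1,0],[-0.1,1,0],[0,0.4,0],[-0.6,0,0],[-0.8,0,0],[-0.4,0,0],[0,0,0],[0,0,0]],"spin":[0,0,0,0,0,0,0,0]}'; python3 -c "
from h import *
go(460.4,-161.9,45,0)
m=env.camera_model('wrist'); im=env.grab_frame('wrist')[:,:,::-1];cv2.imwrite('pics/w6.png',im)
a=np.radians(81.6);u=np.array([np.cos(a),np.sin(a)]);v=np.array([-u[1],u[0]]);c=np.array([460.4,-161.9])
print(pix(m,[[*(c+52*i*u+52*j*v),14] for i,j in((1,1),(1,-1),(-1,-1),(-1,1))]).round())"
```

```text
time_s: 14.4
ee_pos: [516.5, -91.0, 156.3]
ee_rot: [-180.0, 0.1, -0.4]
force: [0.4, 0.3, -3.2]
gripper_width: 54.0
gripper_force: 25.0
time_s: 15.2
ee_pos: [458.0, -161.5, 157.4]
ee_rot: [180.0, -0.1, -0.4]
force: [-0.4, -1.0, -2.7]
gripper_width: 54.5
gripper_force: 25.0
t 15.2 pos [ 458.  -161.5  157.4] rot [ 1.8e+02 -1.0e-01 -4.0e-01] spin units -0.05
now slide units [0.08 0.01 3.75]
after spin slide units [0.08 0.01 3.75]
[[265. 273.]
 [276. 169.]
 [385. 185.]
 [366. 287.]]
```

View pics/w6.png

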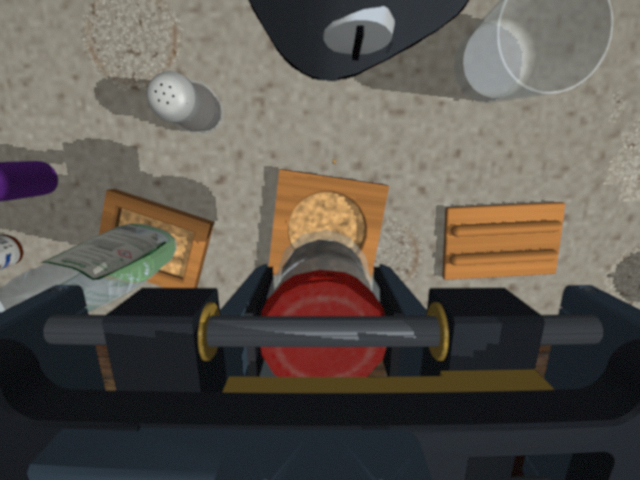

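The wide stand's corners at (277,169) and (388,185) match the prediction. Lowering the jar.

```bash
python3 -m jog '{"jaw":[50,50,50,50,50,50,50],"slide":[[0.06,0,0.7],[0,0,0.9],[0,0,0.9],[0,0,0.8],[0,0,0.4],[0,0,0.1],[0,0,0]],"spin":[0,0,0,0,0,0,0]}'; python3 -m jog '{"jaw":[50,50],"slide":[[0,0,0.04],[0,0,0]],"spin":[0,0]}'
```

```text
time_s: 15.95
ee_pos: [459.8, -161.6, 43.1]
ee_rot: [180.0, -0.0, -0.4]
force: [-0.5, 0.6, -2.3]
gripper_width: 54.6
gripper_force: 25.0
time_s: 16.15
ee_pos: [459.8, -161.9, 42.7]
ee_rot: [180.0, -0.1, -0.4]
force: [0.4, -0.3, -3.2]
gripper_width: 54.4
gripper_force: 25.0
```

```bash
python3 -m jog '{"jaw":[50,50,50],"slide":[[0,0,0.05],[0,0,0.05],[0,0,0]],"spin":[0,0,0]}'
```

```text
time_s: 16.45
ee_pos: [459.8, -161.9, 41.6]
ee_rot: [179.9, -0.2, -0.4]
force: [-4.3, 1.6, 15.1]
gripper_width: 54.4
gripper_force: 25.2
```

```bash
python3 -m jog '{"jaw":[62,70,78,86,86,86,86,86,86,86],"slide":[[0,0,0],[0,0,0],[0,0,0],[0,0,-0.4],[0,0,-0.9],[0,0,-1],[0,0,-1],[0,0,-1],[0,0,-1],[0,0,-1]],"spin":[0,0,0,0,0,0,0,0,0,0]}'; python3 -m jog '{"jaw":[60,60,60,60],"slide":[[0,0,-0.9],[0,0,0],[0,0,0],[0,0,0]],"spin":[0,0,0,0]}'
python3 - <<'E'
from h import *
go(442,173,260,0)
m=env.camera_model('top'); im=env.grab_frame('top')[:,:,::-1];cv2.imwrite('pics/top1.png',im)
m=env.camera_model('wrist'); im=env.grab_frame('wrist')[:,:,::-1];cv2.imwrite('pics/w7.png',im)
h,s,v=cv2.split(cv2.cvtColor(im,cv2.COLOR_BGR2HSV));k=(((h<5)|(h>174))&(s>150)).astype(np.uint8)
c=max(cv2.findContours(k,0,1)[0],key=cv2.contourArea)
(a,b),r=cv2.minEnclosingCircle(c);print('jar lid',a,b,r,world(m,[[a,b]],90))
E
```

```text
time_s: 17.45
ee_pos: [458.7, -161.6, 229.2]
ee_rot: [180.0, -0.0, -0.4]
force: [-0.3, -0.4, 0.5]
gripper_width: 86.0
gripper_force: 0.0
time_s: 17.85
ee_pos: [458.1, -161.3, 253.6]
ee_rot: [-179.9, 0.2, -0.4]
force: [0.2, -0.8, -0.5]
gripper_width: 60.5
gripper_force: 0.0
t 17.85 pos [ 458.1 -161.3  253.6] rot [-179.9    0.2   -0.4] spin units -0.05
now slide units [ -0.62 -11.14  -0.21]
after spin slide units [ -0.54 -11.14  -0.21]
jar lid 323.8489685058594 225.81837463378906 25.852096557617188 [[ 460.2379867  -162.33578599]]
```

The jar measures (460.2,−162.3), right on its stand. Next is the dropper.

```bash
python3 -m jog '{"jaw":[60,60,60,60,60,60,60,60,60,60],"slide":[[-0.1,-1,0],[-0.1,-1,0],[-0.1,-1,0],[-0.1,-1,0],[-0.1,-1,0],[-0.1,-1,0],[0,-1,0],[0,-1,0],[0,-1,0],[0,-1,0]],"spin":[0,0,0,0,0,0,0,0,0,0]}' >/dev/null; python3 -m jog '{"jaw":[60,60,60,60,60,60,60],"slide":[[0,-1,0.5],[0,-0.14,0.8],[0,0,0.9],[0,0,0.9],[0,0,0.4],[0,0,0],[0,0,0]],"spin":[0,0,0,0,0,0,0]}'
python3 - <<'E'
from h import *
go(442,173,150,0)
m=env.camera_model('wrist'); im=env.grab_frame('wrist')[:,:,::-1];cv2.imwrite('pics/w8.png',im)
for P in ((442,173,102),(442,173,65),(442,173,0)): print(pix(m,[P]))
E
```

```text
time_s: 19.65
ee_pos: [443.4, 172.7, 149.8]
ee_rot: [180.0, 0.0, -0.4]
force: [0.3, 0.9, -0.2]
gripper_width: 60.4
gripper_force: 0.0
t 19.65 pos [443.4 172.7 149.8] rot [180.    0.   -0.4] spin units -0.05
now slide units [-0.05 -0.01 -0.01]
after spin slide units [-0.05 -0.01 -0.01]
[[322.19984323 265.80509597]]
[[322.27012977 250.90236526]]
[[322.35701211 232.51085486]]
```

View pics/w8.png

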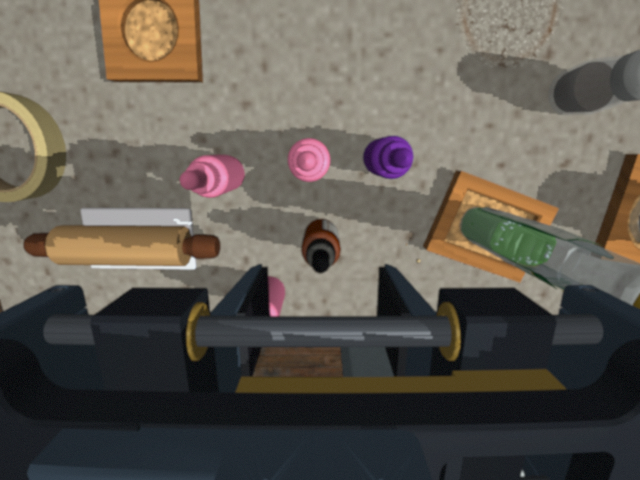

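The dropper is at (320,262), about (444,174.5), between the fingers. The pink one at (275,295) is clear of the left finger. Descending and gripping.

```bash
python3 -m jog '{"jaw":[60,60,60,60,60,20,20,20,20,20],"slide":[[0.04,-0.05,0.8],[0,0,0.9],[0,0,0.9],[0,0,0.8],[0,0,0.46],[0,0,0],[0,0,0],[0,0,0],[0,0,0],[0,0,0]],"spin":[0,0,0,0,0,0,0,0,0,0]}' 15
```

```text
time_s: 20.7
ee_pos: [445.5, 174.6, 35.3]
ee_rot: [-179.9, -0.1, -0.4]
force: [0.2, -0.5, 4.1]
gripper_width: 31.5
gripper_force: 15.0
```

```bash
python3 -m jog '{"jaw":[20,20,20,20,20,20,20],"slide":[[0,0,-0.3],[0,0,-0.7],[0,0,-0.9],[0,0,-0.9],[0,0,-0.9],[0,0,-0.4],[0,0,0]],"spin":[0,0,0,0,0,0,0]}'; python3 -c "
from h import *
go(622.8,319.4,155,0)"
```

```text
time_s: 21.4
ee_pos: [445.7, 174.6, 159.6]
ee_rot: [-179.9, -0.3, -0.4]
force: [0.9, -0.2, 0.3]
gripper_width: 31.9
gripper_force: 15.0
t 21.4 pos [445.7 174.6 159.6] rot [-179.9   -0.3   -0.4] spin units -0.05
now slide units [ 5.87 -4.87  0.15]
after spin slide units [ 5.9  -4.83  0.15]
```

```bash
python3 -m jog '{"jaw":[20,20,20,20,20,20,20,20,20],"slide":[[0.6,-0.5,0],[0.9,-0.75,0],[0.9,-0.75,0],[0.9,-0.75,0],[0.9,-0.75,0],[0.9,-0.75,0],[0.77,-0.62,0],[0,0,0.8],[0,0,0.8]],"spin":[0,0,0,0,0,0,0,0,0]}';  python3 -m jog '{"jaw":[20,20],"slide":[[0,0,0],[0,0,0]],"spin":[0,0]}'
python3 - <<'E'
from h import *
go(622.8,319.4,41,0)
m=env.camera_model('wrist'); im=env.grab_frame('wrist')[:,:,::-1];cv2.imwrite('pics/w9.png',im)
a=np.radians(88.3);u=np.array([np.cos(a),np.sin(a)]);v=np.array([-u[1],u[0]]);c=np.array([622.8,319.4])
print(pix(m,[[*(c+40*i*u+40*j*v),14] for i,j in((1,1),(1,-1),(-1,-1),(-1,1))]).round(), pix(m,[[*c,5]]))
E
```

```text
time_s: 22.3
ee_pos: [622.0, 319.4, 107.4]
ee_rot: [180.0, 0.0, -0.4]
force: [0.2, 0.2, -1.6]
gripper_width: 32.1
gripper_force: 15.0
time_s: 22.5
ee_pos: [621.2, 318.7, 108.3]
ee_rot: [179.9, 0.1, -0.4]
force: [-0.1, -0.7, -0.4]
gripper_width: 31.6
gripper_force: 15.0
t 22.5 pos [621.2 318.7 108.3] rot [ 1.799e+02  1.000e-01 -4.000e-01] spin units -0.05
now slide units [ 0.05 -0.02  2.24]
after spin slide units [ 0.05 -0.02  2.24]
[[274. 288.]
 [273. 195.]
 [373. 197.]
 [367. 290.]] [[321.70939696 241.37925582]]
```

View pics/w9.png

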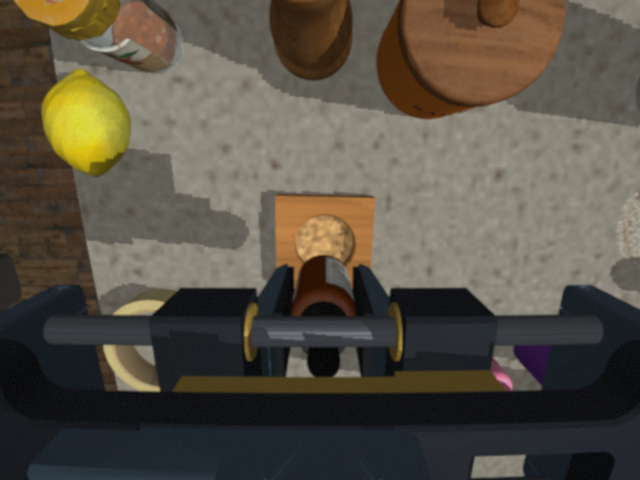

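The hollow is at (325,240) against a predicted 321.7, so it is about 2 mm nearer in y. I'll correct for that and lower.

```bash
python3 -m jog '{"jaw":[20,20,20,20,20,20],"slide":[[0.04,0.05,0.5],[0,0,0.8],[0,0,0.6],[0,0,0.25],[0,0,0.06],[0,0,0]],"spin":[0,0,0,0,0,0]}';  python3 -m jog '{"jaw":[20,20,20],"slide":[[0,0,0.04],[0,0,0.04],[0,0,0]],"spin":[0,0,0]}'
```

```text
time_s: 23.15
ee_pos: [623.4, 317.6, 43.5]
ee_rot: [-180.0, -0.1, -0.4]
force: [-0.2, 1.1, 0.7]
gripper_width: 32.0
gripper_force: 15.0
time_s: 23.45
ee_pos: [623.1, 317.5, 41.0]
ee_rot: [-180.0, -0.0, -0.4]
force: [0.5, 0.2, -1.0]
gripper_width: 31.7
gripper_force: 15.0
```

```bash
python3 -m jog '{"jaw":[20,20,20],"slide":[[0,0,0.04],[0,0,0],[0,0,0]],"spin":[0,0,0]}'
```

```text
time_s: 23.75
ee_pos: [623.3, 317.6, 40.4]
ee_rot: [-180.0, -0.1, -0.4]
force: [-1.0, 0.8, 6.5]
gripper_width: 31.2
gripper_force: 15.0
```

Contact. Releasing, rising, turning to yaw 90 for the pin.

```bash
python3 -m jog '{"jaw":[40,48,56,60,60,60,60,60,60,60],"slide":[[0,0,0],[0,0,0],[0,0,0],[0,0,-0.5],[0,0,-0.9],[0,0,-0.9],[0,0,-0.9],[0,0,-0.9],[0,0,0],[0,0,0]],"spin":[0,0,0,0,0,0,0,0,0,0]}'
python3 - <<'E'
from h import *
m=env.camera_model('wrist'); im=env.grab_frame('wrist')[:,:,::-1];cv2.imwrite('pics/w10.png',im)
h,s,v=cv2.split(cv2.cvtColor(im,cv2.COLOR_BGR2HSV));w=np.zeros_like(v);w[190:285,270:380]=1
k=((v<45)*w).astype(np.uint8);c=max(cv2.findContours(k,0,1)[0],key=cv2.contourArea)
(a,b),r=cv2.minEnclosingCircle(c);print('bulb',a,b,r,'exp',pix(m,[[622.8,317.5,100],[622.8,317.5,80]]))
E
python3 -m jog '{"jaw":[70,70,70,70,70,70,70,70,70,70],"slide":[[-0.8,-0.2,0],[-0.8,-0.2,0],[0,0,0],[0,0,0],[0,0,0],[0,0,0],[0,0,0],[0,0,0],[0,0,0],[0,0,0]],"spin":[0,0,-1,-1,-1,-1,-1,-1,-1,-1]}'; python3 -m jog '{"jaw":[70,70,70,70,70],"slide":[[0,0,0],[0,0,0],[0,0,0],[0,0,0],[0,0,0]],"spin":[-1,-1,-1,-0.3,0]}';python3 -c "
from h import *
go(440,361,150,90)"
```

```text
time_s: 24.75
ee_pos: [623.1, 317.6, 163.5]
ee_rot: [-180.0, -0.1, -0.4]
force: [-0.6, -0.0, -1.4]
gripper_width: 60.1
gripper_force: 0.0
bulb 322.0 259.4473571777344 10.970871925354004 exp [[322.8345546  257.87020601]
 [322.85420502 250.40043823]]
time_s: 25.8
ee_pos: [574.2, 329.3, 160.4]
ee_rot: [-179.9, 0.2, 63.9]
force: [-0.1, 0.8, 0.1]
gripper_width: 70.0
gripper_force: 0.0
time_s: 26.3
ee_pos: [574.3, 329.4, 160.6]
ee_rot: [-179.8, 0.1, 90.0]
force: [0.1, -0.4, 0.2]
gripper_width: 69.9
gripper_force: 0.0
t 26.3 pos [574.3 329.4 160.6] rot [-1.798e+02  1.000e-01  9.000e+01] spin units -0.0
now slide units [ 1.05 -4.48  0.35]
after spin slide units [ 1.05 -4.48  0.35]
```

Run:
```python
from h import *
m=env.camera_model('wrist'); im=env.grab_frame('wrist')[:,:,::-1];cv2.imwrite('pics/w11.png',im)
h,s,v=cv2.split(cv2.cvtColor(im,cv2.COLOR_BGR2HSV))
p=pix(m,[[440,361,28],[440,271,28],[440,451,28]]);print('pred mid,ends',p.round())
u0=int(p[0,0]);w=np.zeros_like(v);w[:,u0-35:u0+35]=1
k=((s>90)&(h<25)&(v>30)).astype(np.uint8)*w
k=cv2.morphologyEx(k,cv2.MORPH_OPEN,np.ones((3,3)))
for c in sorted(cv2.findContours(k,0,1)[0],key=cv2.contourArea)[-3:]:
    print(cv2.contourArea(c),np.array(cv2.boundingRect(c)))
    r=cv2.minAreaRect(c);b=cv2.boxPoints(r); print(world(m,b,30).round(1).tolist())
t=im[max(0,0):480,max(0,u0-120):u0+120]; cv2.imwrite('pics/w11c.png',t)
```

```text
pred mid,ends [[180. 203.]
 [190. 292.]
 [169.  99.]]
570.5 [144   0  70  11]
[[427.7, 527.5], [484.5, 525.9], [484.1, 518.5], [426.9, 520.1]]
787.0 [165 302  27  59]
[[402.9, 194.0], [416.0, 262.3], [441.5, 260.9], [429.9, 192.7]]
6745.5 [149 101  54 194]
[[420.1, 448.8], [459.2, 450.9], [455.9, 271.2], [410.6, 267.1]]
```

View pics/w11c.png

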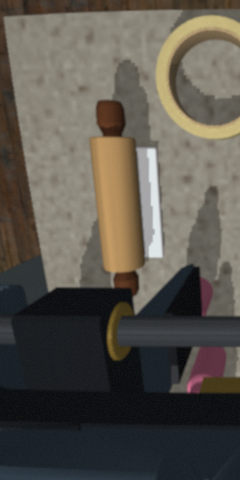

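The crop (offset 60 in u) shows the barrel's axis from (112.5,138) to (123,269.5) and the handle ends at (110,100) and (126,293).

Run:
```python
from h import *
m=env.camera_model('wrist')
print(world(m,[[172.5,138],[183,269.5],[170,100],[186,293]],28).round(1))
print(world(m,[[172.5,138],[183,269.5]],42).round(1))
go(439,361,100,90)
```

```text
[[439.9 418.9]
 [435.9 295.4]
 [441.1 450.6]
 [436.  270.4]]
[[446.1 418.2]
 [442.2 300.4]]
t 26.35 pos [574.4 329.5 160.8] rot [-1.799e+02  1.000e-01  8.990e+01] spin units -0.01
now slide units [ 1.05 -4.51  2.03]
after spin slide units [ 1.05 -4.51  2.03]
```

The pin's ends are 180 mm apart, as they should be, centred on (438.5,360.5). Descending over it to TCP z of about 18, then closing.

```bash
python3 -m jog '{"jaw":[70,70,70,70,70,70,70,70,70,70],"slide":[[0.3,-0.6,0],[0.35,-1,0],[0.3,-1,0.3],[0.08,-1,0.6],[0,-0.92,0.6],[0,0,0.5],[0,0,0.6],[0,0,0.5],[0,0,0],[0,0,0]],"spin":[0,0,0,0,0,0,0,0,0,0]}'; python3 -c "
from h import *
go(438.7,360.5,18,90)"
```

```text
time_s: 27.35
ee_pos: [438.7, 360.9, 69.4]
ee_rot: [-180.0, 0.0, 90.0]
force: [-0.0, -0.5, 0.0]
gripper_width: 70.3
gripper_force: 0.0
t 27.35 pos [438.7 360.9  69.4] rot [-180.    0.   90.] spin units -0.0
now slide units [-0.01 -0.    1.71]
after spin slide units [-0.01 -0.    1.71]
```

```bash
python3 -m jog '{"jaw":[70,70,70,70,30,30,30,30,30,30],"slide":[[0,0,0.6],[0,0,0.6],[0,0,0.5],[0,0,0],[0,0,0],[0,0,0],[0,0,0],[0,0,0],[0,0,0],[0,0,0]],"spin":[0,0,0,0,0,0,0,0,0,0]}' 25
```

```text
time_s: 28.35
ee_pos: [439.3, 360.9, 19.0]
ee_rot: [-180.0, -0.0, 89.9]
force: [-3.3, -0.5, 5.7]
gripper_width: 37.7
gripper_force: 24.9
```

```bash
python3 -m jog '{"jaw":[30,30,30,30,30,30,30,30,30,30],"slide":[[0,0,-0.3],[0,0,-0.6],[0,0,-0.9],[0,0,-0.9],[0,0,-0.9],[0,0,-0.9],[0,0,-0.9],[0,0,-0.9],[0,0,-0.9],[0,0,-0.8]],"spin":[0,0,0,0,0,0,0,0,0,0]}';  python3 -m jog '{"jaw":[30,30,30,30,30,30,30,30,30,30],"slide":[[-0.5,0,0],[-0.9,0,0],[-0.9,0,0],[-0.9,0,0],[-0.9,0,0],[-0.9,0,0],[-0.9,0,0],[-0.9,0,0],[-0.9,0,0],[-0.9,0,0]],"spin":[0,0,0,0,0,0,0,0,0,0]}'
```

```text
time_s: 29.35
ee_pos: [439.6, 360.6, 260.0]
ee_rot: [179.9, -0.0, 90.0]
force: [-0.4, 0.1, -1.2]
gripper_width: 37.7
gripper_force: 24.9
time_s: 30.35
ee_pos: [437.9, 100.6, 256.9]
ee_rot: [-179.9, 0.1, 90.0]
force: [0.0, 0.7, -1.5]
gripper_width: 37.4
gripper_force: 24.9
```

```bash
python3 -m jog '{"jaw":[30,30,30,30,30,30,30,30,30,30],"slide":[[-0.9,0,0],[-0.9,0,0],[-0.9,0,0],[-0.9,0,0],[-0.9,0,0],[-0.9,0,0],[-0.9,0,0],[-0.9,0,0],[-0.9,0,0],[-0.9,0,0]],"spin":[0,0,0,0,0,0,0,0,0,0]}';  python3 -m jog '{"jaw":[30,30,30,30,30,30,30,30,30,30],"slide":[[-0.9,0,0],[-0.9,0,0],[-0.9,0,0],[-0.9,0,0],[-0.9,0,0],[-0.6,0,0],[0,0,0.8],[0,0,0.9],[0,0,0.8],[0,0,0.2]],"spin":[0,0,0,0,0,0,-0.3,0,0,0]}'; python3 -m jog '{"jaw":[30,30],"slide":[[0,0,0],[0,0,0]],"spin":[0,0]}';python3 - <<'E'
from h import *
go(446.7,-341.5,23,92.3)
# rest in the wrist picture taken earlier: rail ends, TCP (458,-161.5,157.4)
m=env.camera_model('wrist'); im=env.grab_frame('wrist')[:,:,::-1];cv2.imwrite('pics/w12.png',im)
c=np.array([446.7,-341.5]);a=np.radians(92.3);u=np.array([np.cos(a),np.sin(a)]);v=np.array([-u[1],u[0]])
P=pix(m,[[*(c+60*i*u+38*j*v),8] for i,j in((1,1),(1,-1),(-1,-1),(-1,1))]);print(P.round())
E
```

```text
time_s: 31.35
ee_pos: [437.4, -168.6, 256.9]
ee_rot: [-179.9, -0.0, 90.0]
force: [0.4, -0.1, -1.0]
gripper_width: 37.1
gripper_force: 24.9
time_s: 32.35
ee_pos: [436.7, -318.8, 174.0]
ee_rot: [-179.7, -0.3, 92.4]
force: [-0.3, 0.3, -1.2]
gripper_width: 37.2
gripper_force: 24.9
time_s: 32.55
ee_pos: [439.6, -320.6, 178.3]
ee_rot: [179.9, 0.1, 92.4]
force: [0.0, -0.4, -0.8]
gripper_width: 37.9
gripper_force: 24.9
t 32.55 pos [ 439.6 -320.6  178.3] rot [1.799e+02 1.000e-01 9.240e+01] spin units 0.01
now slide units [-0.71  0.21  5.18]
after spin slide units [-0.7   0.21  5.18]
[[293. 190.]
 [367. 190.]
 [363. 298.]
 [295. 298.]]
```

View pics/w12.png

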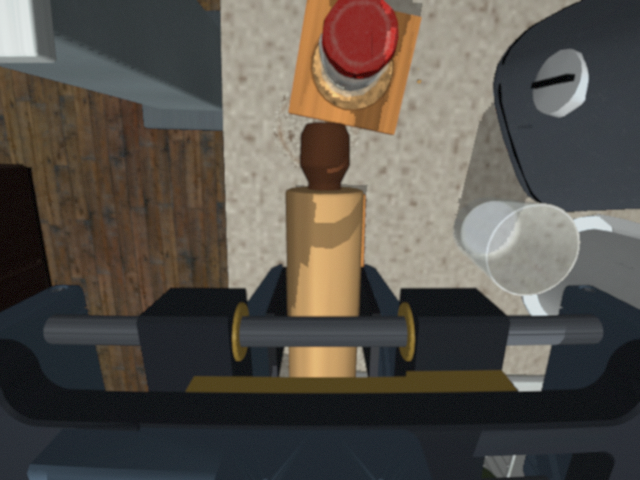

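The pin is held straight over the rest, whose edge shows at (365,187) against a predicted (367,190). As a numeric cross-check, I'll measure the rest again in the earlier wrist picture w6.

Run:
```python
from h import *
from scipy.spatial.transform import Rotation as R
def tool(p,r):
    T=np.eye(4);T[:3,:3]=R.from_euler('xyz',r,degrees=True).as_matrix();T[:3,3]=p;return T
s=env.state();m=dict(env.camera_model('wrist'))
C=np.array(m['camera_from_world'])@tool(s['ee_pos'],s['ee_rot'])
m['camera_from_world']=C@np.linalg.inv(tool([459,-161.7,157.4],[180,0,-0.4]))
im=cv2.imread('pics/w6.png');h,sa,v=cv2.split(cv2.cvtColor(im,cv2.COLOR_BGR2HSV))
w=np.zeros_like(v);w[190:295,425:580]=1
k=((h>4)&(h<22)&(sa>95)).astype(np.uint8)*w
c=max(cv2.findContours(k,0,1)[0],key=cv2.contourArea)
r=cv2.minAreaRect(world(m,c.reshape(-1,2),8).astype(np.float32));print(r)
# wide stand as control
c2=pix(m,[[460.4,-161.9,5]]);print('control hollow',c2)
go(446.7,-341.5,40,92.3)
```

```text
((448.1432189941406, -343.5630798339844), (76.3393783569336, 121.1776123046875), 2.7022323608398438)
control hollow [[323.75715973 229.93206311]]
t 32.6 pos [ 439.8 -320.7  178.7] rot [1.799e+02 1.000e-01 9.240e+01] spin units 0.01
now slide units [-0.7   0.2   4.62]
after spin slide units [-0.7   0.2   4.62]
```

```bash
python3 -m jog '{"jaw":[30,30,30,30,30,30,30,30],"slide":[[-0.4,0.12,0.3],[-0.33,0.1,0.7],[0,0,0.9],[0,0,0.9],[0,0,0.9],[0,0,0.9],[0,0,0],[0,0,0]],"spin":[-0.03,0,0,0,0,0,0,0]}'; python3 -c "
from h import *
for _ in range(3): go(447.3,-342.3,21,92.6);env.grab_frame('top')"
```

```text
time_s: 33.4
ee_pos: [447.2, -342.6, 39.6]
ee_rot: [180.0, 0.0, 92.6]
force: [0.3, 0.1, -0.9]
gripper_width: 37.3
gripper_force: 24.9
t 33.4 pos [ 447.2 -342.6   39.6] rot [180.    0.   92.6] spin units 0.0
now slide units [0.01 0.   0.62]
after spin slide units [0.01 0.   0.62]
t 33.45 pos [ 447.8 -342.9   40.5] rot [1.799e+02 1.000e-01 9.260e+01] spin units 0.0
now slide units [ 0.02 -0.01  0.65]
after spin slide units [ 0.02 -0.01  0.65]
t 33.5 pos [ 447.9 -343.    40.9] rot [1.799e+02 1.000e-01 9.260e+01] spin units 0.0
now slide units [ 0.02 -0.02  0.66]
after spin slide units [ 0.02 -0.02  0.66]
```

```bash
python3 -m jog '{"jaw":[30,30,30,30,30],"slide":[[0,0,0.3],[0,0,0.2],[0,0,0.06],[0,0,0],[0,0,0]],"spin":[0,0,0,0,0]}'; python3 -m jog '{"jaw":[30,30,30],"slide":[[0,0,0.04],[0,0,0],[0,0,0]],"spin":[0,0,0]}'
```

```text
time_s: 34.05
ee_pos: [446.8, -341.9, 22.6]
ee_rot: [180.0, 0.0, 92.6]
force: [1.1, 0.3, -1.7]
gripper_width: 37.5
gripper_force: 24.9
time_s: 34.35
ee_pos: [446.8, -341.8, 21.4]
ee_rot: [180.0, 0.0, 92.6]
force: [-0.4, -1.1, -0.5]
gripper_width: 37.7
gripper_force: 24.9
```

```bash
python3 -m jog '{"jaw":[30,30,30],"slide":[[0,0,0.04],[0,0,0],[0,0,0]],"spin":[0,0,0]}'
```

```text
time_s: 34.65
ee_pos: [447.0, -342.0, 20.9]
ee_rot: [180.0, 0.0, 92.6]
force: [-1.0, 1.0, 6.2]
gripper_width: 37.4
gripper_force: 24.9
```

Contact at the expected height. Releasing, rising, then backing off along −y for a numeric check.

```bash
python3 -m jog '{"jaw":[42,46,52,60,70,70,70,70,70,70],"slide":[[0,0,0],[0,0,0],[0,0,0],[0,0,0],[0,0,-0.4],[0,0,-0.9],[0,0,-0.9],[0,0,-0.9],[0,0,-0.9],[0,0,-0.9]],"spin":[0,0,0,0,0,0,0,0,0,0]}'; python3 -m jog '{"jaw":[70,70,70,70,70,70,70,70,70,70],"slide":[[-0.5,-0.5,-0.5],[-0.9,-0.6,-0.5],[-0.9,-0.9,0],[-0.9,-0.9,0],[-0.9,-0.9,0],[-0.9,-0.9,0],[-0.4,-0.9,0],[0,-0.5,0],[0,0,0],[0,0,0]],"spin":[0,0,0,0,0,0,0,0,0,0]}'
python3 - <<'E'
from h import *
m=env.camera_model('top'); im=env.grab_frame('top')[:,:,::-1];cv2.imwrite('pics/top2.png',im)
o=cv2.imread('pics/top0.png').astype(int)
h,s,v=cv2.split(cv2.cvtColor(np.ascontiguousarray(im),cv2.COLOR_BGR2HSV))
for n,P in (('jar',(460.4,-161.9,90)),('bottle',(448.1,12.7,201)),('drop',(622.8,318,107)),('pin',(447.3,-342.3,30)),('shaker',None),('glass',None)):
    if P:u,w_=pix(m,[P])[0]
    else:u,w_=(353,216) if n=='shaker' else (468,198)
    u,w_=int(u),int(w_)
    if not P: print(n,'mean diff',abs(im[w_-18:w_+18,u-18:u+18].astype(int)-o[w_-18:w_+18,u-18:u+18]).mean());continue
    k={'jar':((h<6)|(h>174))&(s>130),'bottle':(h>18)&(h<35)&(s>90),'drop':v<60,'pin':(s>60)&(h<25)}[n].astype(np.uint8)
    q=np.zeros_like(k);a=48 if n=='pin' else 16;b=13 if n=='pin' else 16;q[w_-b:w_+b,u-a:u+a]=1
    c=max(cv2.findContours(k*q,0,1)[0],key=cv2.contourArea)
    r=cv2.minAreaRect(c);print(n,np.round(r[0],1),np.round(r[1],1),round(r[2],1),world(m,[r[0]],P[2]).round(1),'target',P)
    if n=='pin':
        for lo,hi in ((0,60),):pass
        d=cv2.boundingRect(c);print(d, world(m,[[d[0],w_],[d[0]+d[2],w_]],30).round(1))
print(env.state()['ee_pos'])
E
```

```text
time_s: 35.65
ee_pos: [446.7, -341.8, 169.2]
ee_rot: [180.0, 0.0, 92.6]
force: [-0.1, 0.1, -0.1]
gripper_width: 70.0
gripper_force: 0.0
time_s: 36.65
ee_pos: [271.9, -511.3, 197.7]
ee_rot: [179.9, 0.0, 92.6]
force: [-0.5, 0.2, -0.7]
gripper_width: 70.0
gripper_force: 0.0
jar [405. 269.] [24. 24.] 90.0 [[ 457.6 -159.3]] target (460.4, -161.9, 90)
bottle [324.  274.5] [17.7 17.9] 14.0 [[449.7  13.3]] target (448.1, 12.7, 201)
drop [179.8 195.8] [6.4 5.7] 45.0 [[615.6 312.8]] target (622.8, 318, 107)
pin [481.  271.5] [25. 82.] 90.0 [[ 449.7 -340.7]] target (447.3, -342.3, 30)
(440, 259, 83, 26) [[ 449.5 -248.3]
 [ 447.5 -435.8]]
shaker mean diff 1.6545781893004115
glass mean diff 1.7294238683127572
[ 272.33427145 -511.22939677  197.58798477]
```

All four placements check out within tolerance, and the shaker and glass regions are unchanged. Handing in.

```bash
python3 -c "
from workcell import env
print(env.job_done())"
```

```text
the job is handed in; nothing more can be done
None
```

I handed the job in at about 37 s. The bottle, jar and dropper each touched down at hollow-floor height and measured on target (the dropper's last top-camera reading was 5–7 mm off). The pin touched down at rail height and reads centred; I didn't measure its final angle. The glass and shaker look unmoved, and no verdict came back.

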